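Ready and start the capsule mill

TASK

Start a grinding run on the small bench mill: with the fingertips closed, first press the steel capsule fully home in its spring clips, push the open hood over until it lies shut, then tap the round time key and last of all tap the long start key. Touch each part only lightly and never pull the capsule up; leave the square stop key between them alone. Pick nothing up, and leave the vials, bottle, pot, mortar and die beside the mill where they stand.

Things in the scene. Friction and masses are not known exactly. Their poses are not given: they have to be found in the camera images.
- mill: White bench mill, fixed, its housing on soft rubber mounts (sinks 1.7 mm per 10 N), 200 mm wide (y). Origin on the bench under it; x to its rear, y to its left, z up. From x = -0.15 (front) to +0.12. In front a panel, rising 15 degrees to the rear, with three white keys in a row; behind it a level deck 85 mm up with a well 85 mm (x) by 110 mm (y), 27 mm deep, centred at x = 0.0075, and a hood hinged behind it
- capsule (a joint): How far the capsule is pushed down, m: about 0 at the start (standing 8 mm proud), 0.008 = fully home. It moves straight down, takes about 2.5 N to slide, and stays where it is left; negative = pulled up
- capsule_top (a point): Top middle of the capsule: steel cylinder with aluminium ends, 18 mm thick, 52 mm long, lying along the mill's y in the middle of the well, held by two pairs of spring prongs 18 mm either side of its middle. This top is about 101 mm above the bench at the start and 93 mm when home; the prongs end at 88 mm
- hood (a joint): Opening angle, rad: 0 = shut, lying on the deck; starts at 1.35 to 1.6 (near upright, behind the well); end stop 1.75. A stiff hinge keeps it at any angle; pushing at its free edge takes 0.2 to 2 N. To shut it, push on its outer face, which looks to the rear while it is open: the free edge swings forward (mill's -x) and down
- hood_edge (a point): Point on the hood's outer face, middle of its width, 8 mm in from the free edge: 142 mm from the hinge axis along the hood and 15 mm above it when shut. The hood is a flat clear panel in a grey frame, 150 mm wide, 150 mm from hinge to free edge plus a 9 mm thumb lip, sides 18 mm deep; shut, its outer face is level, 105 mm above the bench
- hood_hinge (a point): Middle of the hood's hinge axis, 90 mm above the bench at the mill's x = 0.105; the axis runs along the mill's y
- time_key (a joint): Travel of the time key, m: 0 = up, 0.005 = fully down; it counts as tapped beyond 0.003. All three keys are sprung alike: 1.8 N starts them, 3.6 N at 3 mm, 4.8 N bottoms them, and they come up again by themselves
- time_key_top (a point): Top middle of the time key: round, 23 mm across, the leftmost (mill's +y) of the three, 55 mm from the stop key. The keys' tops stand 12 mm above the sloping panel (their black surrounds 3 mm) and go down at right angles to it, 15 degrees off vertical (down and towards the mill's rear)
- stop_key (a joint): Travel of the stop key, m, 0 = up; not to be pressed (0.002 is a press)
- stop_key_top (a point): Top middle of the stop key: square, 22 mm, in the middle of the row
- start_key (a joint): Travel of the start key, m: as the time key
- start_key_top (a point): Top middle of the start key: long bar, 20 mm by 40 mm (along the mill's y), the rightmost (mill's -y), 55 mm from the stop key
- bottle_kbr: Bystander: loose brown bottle with black cap, 52 mm in diameter, 96 mm tall, left of the mill's rear; origin under its middle
- vial_cream: Bystander: loose glass vial with cream powder and a ribbed cap, 22 mm in diameter, 46 mm tall, left of the mill's front; origin under its middle
- vial_small: Bystander: loose glass vial with black cap, 18 mm in diameter, 40 mm tall, left of the mill; origin under its middle
- mortar: Bystander: loose mortar, 62 mm in diameter, 28 mm tall, right of the mill; origin under its middle
- die_body: Bystander: loose steel pellet-die body, 38 mm in diameter, 36 mm tall, right of the mill's front; origin under its middle
- pot: Bystander: loose white screw-cap pot, 37 mm in diameter, 34 mm tall, right of the mill's rear; origin under its middle

How it is judged:
By the outcome, as a careful person would: the job done as asked, in the order asked, and still so for the second after the job is handed in, with the robot touching nothing.
It also fails if it takes over 58 s, if anything falls off the work surface, if the arm or the gripper's body presses on something with over 40 N, if the wrist force passes 120 N, or if a joint passes its speed limit or range.

ROBOT

A 6-joint arm with a two-finger parallel gripper is mounted at the origin on a cart in front of the work surface, level with it; the furniture and walls round the work are solid. World frame = base frame: x ahead of the robot, y to its left, z up, the work surface at z = 0. Lengths are in m, angles in rad, forces in N, time in s.
With the tool pointing down it reaches from about 0.35 to 0.85 m from the base axis. Payload 8.1 kg.
Tool frame: the origin (TCP) lies between the finger pads; the fingertips stand 14 mm ahead of it and the grasp point (between the pads) lies 5 mm behind it; z points along the fingers, y is the line along which they close (so a half turn about z gives the same grasp; the last joint's range is limited). The gripper opens to 93 mm and grips with 3 to 60 N. Pads are 15 mm wide; open, the fingers measure 128 mm over their backs; the gripper's body (75 mm by 188 mm) begins 65 mm behind the grasp point.
Start: joints at [-1.352, 0.13, 1.488, -0, 1.523, -0.085], TCP at [0.18, -0.573, 0.233] pointing down, gripper open.
Joint ranges: [-2.96, 2.96], [-0.89, 2.26], [0.02, 2.5], [-1.34, 4.48], [0, 2.73], [-2.66, 2.66]. Speed limits (rad/s): [2.39, 2.39, 2.79, 3.14, 3.14, 3.14].

INTERFACE

Orientations are given as a rotation vector (axis times angle).
In Python, from plant import robot gives the robot as it stands.
- The arm moves only by the tool arm_command, never from a script. Its argument "targets" is a list of rows, each an object of numbers: "x", "y", "z": the shift along the world's x, y, z in units of 500 mm (1.0 is 500 mm); "rx", "ry", "rz": the turn, a rotation vector about the world's x, y, z in units of 2 rad (1.0 is 2 rad); "claw": the closure in counts, from 0 (fully open) to 255 (shut). In form: [{"x": .., "y": .., "z": .., "rx": .., "ry": .., "rz": .., "claw": ..}, ...]. A call has 1 to 10 rows; each row is the pose to reach, as a shift and turn from the pose commanded when the call began; what a row does not reach only later rows make up. A row lasts 1/12 s, in which the tool goes at most 41.7 mm and 7.16 degrees, less where a joint would pass 70% of its speed; a pose out of reach is approached as far as the arm can. A call with a number of a shift or a turn outside -1 to 1 is refused whole. A call with a gripper value outside its range is refused whole. The fingers move at their own pace and stop on an object; "squeeze" is the grip in N (left out, the last holds). Time passes only in rows, so rows that repeat a pose let the fingers close. It gives the time, the measured TCP pose, the force, the opening and the grip force at its end, in the units of the state.
- robot.read_state(): the state, without advancing time (a new reading comes with each control period).
- robot.read_camera(name): name is "side" or "top" or "wrist"; returns (picture, depth): 480x640x3 uint8, red, green, blue; 480x640 float32, m along the optical axis (not along the pixel's ray), 0 where there is no reading.
- robot.get_calibration(name): a dict with "intrinsics" (3x3 intrinsics, pixels), "origin" and "orientation" of the camera in the world. Camera axes: x right, y up, looking along -z (the intrinsics and any distortion apply to the point x, -y, -z); pixel columns grow to the right and rows downward; lengths in m; the calibration is good to about 2 mm. A picture is of the moment at which its call begins: read the wrist's pose just before it. get_calibration takes no time and is no camera call; for the wrist camera it gives the pose at the moment of the call.
- robot.close_job(): hands the job in; it is judged then, once.
The state is a dict: "t": time; "q": joint angles; "dq": joint speeds; "joint_torque": joint torques, N m; "tool_pos": TCP position; "orientation": TCP orientation; "force": force on the tool from outside, world axes, zero at the start; "wrist_torque": the same for the moment, N m; "opening": finger opening in m; "gripper_force": force on a finger pad.
Only numpy, scipy, OpenCV 4.12 (cv2) and the standard library are available. Lean on these libraries where they do the work, as an engineer would, in place of code of your own. Each camera call takes 0.05 s, during which the arm holds its last target. There are 200 camera calls.

## Working session

There is one attempt and no reset: what is moved stays moved. The work goes in short steps, Python scripts to look and compute and a tool call to move; the robot and the scene stay as the last step left them, time stands still between calls to the robot, and variables do not carry over. Pictures are saved under pics/ and viewed, at most 10 in all, crops included, and the job is handed in when it is done.

Besides the shell and the picture viewer there is one more tool, called in YAML: its name, and indented under it one key for each argument. arm_command: Moves the arm, as the interface text tells. Shifts and turns lie within -1 to 1; 1 stands for 500 mm of shift or 2 rad of turn. Its arguments: {"type":"object","properties":{"targets":{"type":"array","items":{"type":"object","properties":{"x":{"type":"number","minimum":-1,"maximum":1},"y":{"type":"number","minimum":-1,"maximum":1},"z":{"type":"number","minimum":-1,"maximum":1},"rx":{"type":"number","minimum":-1,"maximum":1},"ry":{"type":"number","minimum":-1,"maximum":1},"rz":{"type":"number","minimum":-1,"maximum":1},"claw":{"type":"number"}}}},"squeeze":{"type":"number"}},"required":["targets"]}

```bash
mkdir -p pics; ls; cat > h.py <<'E'
import numpy as np,cv2
from plant import robot
def save(n):
    c=robot.get_calibration(n);p,d=robot.read_camera(n)
    np.savez(f'{n}.npz',p=p,d=d,K=c['intrinsics'],o=c['origin'],R=np.array(c['orientation']))
    return c
def load(n):
    return np.load(f'{n}.npz')
def rot(R):
    R=np.array(R,float)
    return R if R.shape==(3,3) else cv2.Rodrigues(R)[0]
def pts(f):
    K=f['K'];d=f['d'];v,u=np.mgrid[0:480,0:640]
    c=np.stack([(u-K[0,2])/K[0,0]*d,-(v-K[1,2])/K[1,1]*d,-d],-1)
    return c@rot(f['R']).T+f['o']
E
python3 - <<'E'
from h import *
for n in ('top','side'):
    c=save(n);print(n,c);cv2.imwrite(f'pics/{n}1.png',load(n)['p'][...,::-1])
print(robot.read_state())
E
```

```text
pics
top {'intrinsics': array([[506.24459818,   0.        , 313.60138589],
       [  0.        , 506.24459818, 241.47652848],
       [  0.        ,   0.        ,   1.        ]]), 'origin': array([0.38251601, 0.05731993, 0.93570772]), 'orientation': array([ 0.15883358, -0.15465369, -1.5552258 ])}
side {'intrinsics': array([[533.90465134,   0.        , 331.40884132],
       [  0.        , 533.90465134, 238.09337102],
       [  0.        ,   0.        ,   1.        ]]), 'origin': array([0.53162477, 0.75598869, 0.584037  ]), 'orientation': array([ 0.04498569, -1.40828473, -2.77452115])}
{'t': 0.1, 'q': array([-1.35238699e+00,  1.31099763e-01,  1.48912565e+00, -3.39820306e-07,
        1.52300576e+00, -8.53867758e-02]), 'dq': array([ 2.20173396e-05, -5.10268149e-04, -3.12932989e-03,  8.23298645e-04,
       -9.46092911e-04, -9.77190915e-04]), 'joint_torque': array([ 8.76622598e-04, -5.61341143e+01, -4.93094301e+01,  7.69122387e-02,
        2.90513935e-02, -5.49023218e-05]), 'tool_pos': array([ 0.1794124 , -0.57205087,  0.23170846]), 'orientation': array([-3.10380321e+00, -4.75121504e-01,  1.71502107e-04]), 'force': array([-1.3223249 ,  1.86186748,  0.15678991]), 'wrist_torque': array([ 0.00598267, -0.00179957, -0.01666572]), 'gripper_force': 0.0, 'opening': 0.09305291333198772}
```

View pics/top1.png

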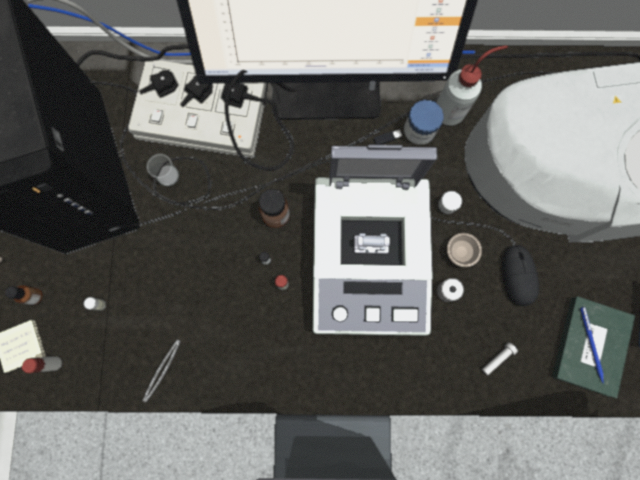

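View pics/side1.png

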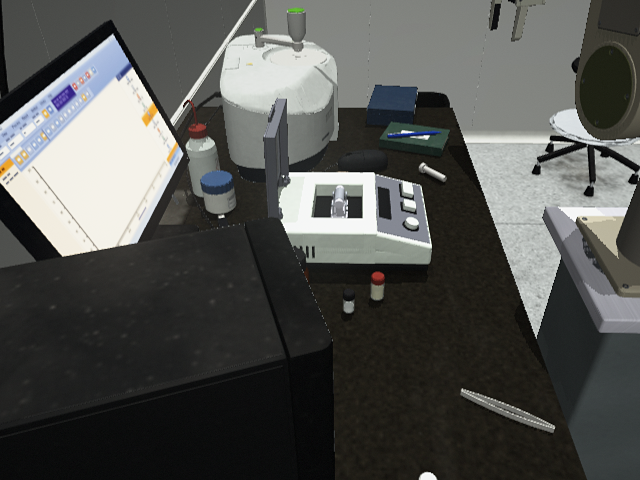

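The top view shows the mill with its keys at about (340,313), (373,314) and (405,315), the capsule at (373,243), and the upright hood's free edge at rows 147–185. The side view confirms that the hood is near upright, with free space behind it up to the blue jar and the monitor.

```bash
cat > m.py <<'E'
from h import *
f=load('top');P=pts(f);p=f['p'].astype(int)
print('table',P[370,250],'deck',P[200,330],P[200,420],P[280,325])
g=p.min(-1)
m=(g>190).astype(np.uint8);m[:300]=0;m[330:]=0;m[:,:322]=0;m[:,425:]=0
n,l,s,c=cv2.connectedComponentsWithStats(m)
K=[]
for i in range(1,n):
    if s[i,4]>80:
        q=P[l==i];print('key',c[i],s[i],np.median(q,0));K.append(np.median(q,0))
# capsule
sub=P[222:264,345:402];mm=(sub[...,2]>0.085)
q=sub[mm];print('caps',mm.sum(),q.mean(0),q.min(0),q.max(0))
# whole white deck edges
md=((P[...,2]>0.078)&(P[...,2]<0.09)&(g>170)).astype(np.uint8)
md[:,:300]=0;md[:,445:]=0;md[:170]=0;md[300:]=0
r=cv2.minAreaRect(np.argwhere(md)[:,::-1].astype(np.float32));q=P[md>0]
print('deck z',np.median(q[:,2]));r=cv2.minAreaRect((q[:,:2]*1000).astype(np.float32));print('rect mm',r)
# hood
h=P[140:190,325:442].reshape(-1,3);h=h[h[:,2]>0.12];print('hood',h.min(0),h.max(0),len(h))
f=load('side');P=pts(f);h=P[90:225,255:292].reshape(-1,3);
k=h[(h[:,2]>0.11)&(h[:,0]<0.75)];np.set_printoptions(precision=4,suppress=True)
for z in np.arange(.11,.26,.02):
    b=k[(abs(k[:,2]-z)<.004)];
    if len(b):print(z,np.percentile(b,[2,50,98],axis=0))
E
python3 m.py
```

```text
table [ 0.33564092  0.17272596 -0.00173766] deck [0.62809941 0.03270867 0.08782372] [ 0.63030557 -0.12413236  0.08539911] [0.4892722  0.04046513 0.08029478]
key [339.74242424 313.89393939] [334 308  13  13 132] [0.43233475 0.01511891 0.07953932]
key [372.5 314.5] [367 309  12  12 144] [ 0.43134166 -0.03879621  0.07923535]
key [405.04365079 314.98015873] [394 310  23  11 252] [ 0.43173542 -0.09406317  0.07922142]
caps 362 [ 0.55152254 -0.03847515  0.11214054] [ 0.38251601 -0.06572722  0.08520531] [0.568609   0.05731993 0.93570772]
deck z 0.08460146727809259
rect mm ((566.7216796875, -40.60546875), (199.94761657714844, 202.5668182373047), 89.97815704345703)
hood [ 0.38251601 -0.11655619  0.12003599] [0.66826479 0.05731993 0.93570772] 2842
0.11 [[ 0.6524 -0.2404  0.1101]
 [ 0.6628 -0.1116  0.1121]
 [ 0.7285  0.0369  0.1139]]
0.13 [[ 0.6528 -0.2395  0.1263]
 [ 0.6637 -0.1122  0.1301]
 [ 0.7272  0.0364  0.1338]]
0.15000000000000002 [[ 0.6513 -0.2382  0.1462]
 [ 0.6641 -0.1125  0.1503]
 [ 0.7244  0.0364  0.1539]]
0.17 [[ 0.6514 -0.2518  0.166 ]
 [ 0.664  -0.1157  0.1699]
 [ 0.7223  0.0367  0.1739]]
0.19 [[ 0.6502 -0.2743  0.1862]
 [ 0.6728 -0.2357  0.1899]
 [ 0.7217  0.0363  0.1938]]
0.21000000000000002 [[ 0.6494 -0.1148  0.2065]
 [ 0.6561  0.0344  0.21  ]
 [ 0.6667  0.0372  0.2138]]
0.23000000000000004 [[ 0.6483 -0.1137  0.2264]
 [ 0.6562  0.0346  0.2299]
 [ 0.6654  0.0377  0.2338]]
0.25 [[ 0.661  -0.064   0.2464]
 [ 0.6626 -0.0383  0.2494]
 [ 0.6646 -0.0157  0.2507]]
```

```bash
python3 - <<'E'
from h import *
np.set_printoptions(precision=4,suppress=True)
f=load('top');P=pts(f);ok=f['d']>0
s=np.zeros_like(ok);s[225:262,348:400]=1
m=s&ok&(P[...,2]>.092)&(P[...,2]<.12);q=P[m];print('caps',m.sum(),np.median(q,0),q.min(0),q.max(0))
for n in('top','side'):
    f=load(n);P=pts(f);ok=f['d']>0
    for zl in(.26,.30,.4):
        b=ok&(P[...,2]>zl)&(P[...,2]<.8)&(abs(P[...,1]+.04)<.15)&(P[...,0]>.3);q=P[b]
        if len(q):print(n,zl,np.percentile(q,[0,1,50],axis=0))
    b=ok&(P[...,2]>.1)&(P[...,2]<.8)&(abs(P[...,1]+.04)<.06)&(P[...,0]>.675)
    if b.any():print('behind hood min x',P[b].min(0))
E
```

```text
caps 302 [ 0.5542 -0.04    0.0974] [ 0.5466 -0.0657  0.092 ] [ 0.5639 -0.0144  0.1024]
behind hood min x [ 0.8563 -0.1     0.1   ]
side 0.26 [[ 0.9137 -0.1899  0.26  ]
 [ 0.9173 -0.1847  0.2619]
 [ 0.9454 -0.0186  0.3347]]
side 0.3 [[ 0.9279 -0.1899  0.3001]
 [ 0.9311 -0.1847  0.3014]
 [ 1.0002 -0.021   0.3445]]
side 0.4 [[ 0.9721 -0.106   0.4   ]
 [ 0.9726 -0.0935  0.4001]
 [ 1.0014 -0.0058  0.4088]]
behind hood min x [ 0.8575 -0.1     0.1   ]
```

arm_command:
  targets:
    - {"x": 0.05, "y": 0.08, "z": 0.05, "rz": -0.03, "claw": 255}
    - {"x": 0.1, "y": 0.15, "z": 0.08, "rz": -0.06, "claw": 255}
    - {"x": 0.15, "y": 0.22, "z": 0.1, "rz": -0.1, "claw": 255}
    - {"x": 0.2, "y": 0.29, "z": 0.1, "rz": -0.13, "claw": 255}
    - {"x": 0.24, "y": 0.36, "z": 0.1, "rz": -0.152, "claw": 255}
    - {"x": 0.28, "y": 0.43, "z": 0.1, "rz": -0.152, "claw": 255}
    - {"x": 0.32, "y": 0.5, "z": 0.1, "rz": -0.152, "claw": 255}
    - {"x": 0.36, "y": 0.57, "z": 0.1, "rz": -0.152, "claw": 255}
    - {"x": 0.4, "y": 0.64, "z": 0.1, "rz": -0.152, "claw": 255}
    - {"x": 0.44, "y": 0.71, "z": 0.1, "rz": -0.152, "claw": 255}
  squeeze: 10

```text
schema error: expected keys x, y, z, rx, ry, rz, claw
```

arm_command:
  targets:
    - {"x": 0.05, "y": 0.08, "z": 0.05, "rx": 0, "ry": 0, "rz": -0.03, "claw": 255}
    - {"x": 0.1, "y": 0.15, "z": 0.08, "rx": 0, "ry": 0, "rz": -0.06, "claw": 255}
    - {"x": 0.15, "y": 0.22, "z": 0.1, "rx": 0, "ry": 0, "rz": -0.1, "claw": 255}
    - {"x": 0.2, "y": 0.29, "z": 0.1, "rx": 0, "ry": 0, "rz": -0.13, "claw": 255}
    - {"x": 0.24, "y": 0.36, "z": 0.1, "rx": 0, "ry": 0, "rz": -0.152, "claw": 255}
    - {"x": 0.28, "y": 0.43, "z": 0.1, "rx": 0, "ry": 0, "rz": -0.152, "claw": 255}
    - {"x": 0.32, "y": 0.5, "z": 0.1, "rx": 0, "ry": 0, "rz": -0.152, "claw": 255}
    - {"x": 0.36, "y": 0.57, "z": 0.1, "rx": 0, "ry": 0, "rz": -0.152, "claw": 255}
    - {"x": 0.4, "y": 0.64, "z": 0.1, "rx": 0, "ry": 0, "rz": -0.152, "claw": 255}
    - {"x": 0.44, "y": 0.71, "z": 0.1, "rx": 0, "ry": 0, "rz": -0.152, "claw": 255}
  squeeze: 10

```text
t: 0.93
tool_pos: [0.3946, -0.2247, 0.2824]
orientation: [-3.141, 0.001, 0.0]
force: [0.8, -0.5, -0.1]
opening: 0.0311
gripper_force: 0.0
```

arm_command:
  targets:
    - {"x": 0.06, "y": 0.06, "z": 0, "rx": 0, "ry": 0, "rz": 0, "claw": 255}
    - {"x": 0.11, "y": 0.12, "z": 0, "rx": 0, "ry": 0, "rz": 0, "claw": 255}
    - {"x": 0.16, "y": 0.18, "z": 0, "rx": 0, "ry": 0, "rz": 0, "claw": 255}
    - {"x": 0.21, "y": 0.24, "z": 0, "rx": 0, "ry": 0, "rz": 0, "claw": 255}
    - {"x": 0.26, "y": 0.3, "z": -0.02, "rx": 0, "ry": 0, "rz": 0, "claw": 255}
    - {"x": 0.306, "y": 0.356, "z": -0.06, "rx": 0, "ry": 0, "rz": 0, "claw": 255}
    - {"x": 0.306, "y": 0.356, "z": -0.06, "rx": 0, "ry": 0, "rz": 0, "claw": 255}
    - {"x": 0.306, "y": 0.356, "z": -0.06, "rx": 0, "ry": 0, "rz": 0, "claw": 255}

```text
t: 1.6
tool_pos: [0.5467, -0.0468, 0.25]
orientation: [-3.141, -0.005, 0.008]
force: [-0.5, -0.3, -0.3]
opening: 0.0003
gripper_force: 0.0
```

```bash
python3 - <<'E'
from h import *
np.set_printoptions(precision=4,suppress=True)
c=save('wrist');print(c);cv2.imwrite('pics/w1.png',load('wrist')['p'][...,::-1])
for i in range(3):
    s=robot.read_state();print(s['tool_pos'],s['force'],s['opening']);
    if i<2: robot.read_camera('wrist')
f=load('wrist');P=pts(f);ok=f['d']>0
m=ok&(P[...,2]>.092)&(P[...,2]<.12)&(abs(P[...,0]-.555)<.03)&(abs(P[...,1]+.04)<.04)
q=P[m];print(m.sum(),q.min(0),q.max(0),np.median(q,0))
q=q[q[:,2]>np.percentile(q[:,2],70)];print('top strip',q.mean(0))
E
```

```text
{'intrinsics': array([[404.5821,   0.    , 318.8242],
       [  0.    , 404.5821, 244.0644],
       [  0.    ,   0.    ,   1.    ]]), 'origin': array([ 0.6286, -0.0465,  0.4025]), 'orientation': array([-0.2342,  0.2345, -1.5548])}
[ 0.5468 -0.048   0.2514] [-0.5507 -0.2549  0.3074] 0.000530132020441076
[ 0.5469 -0.0489  0.2525] [-0.4198  0.7349  0.5756] 0.000242613180111144
[ 0.5471 -0.0494  0.2531] [0.4    0.6175 0.786 ] 0.0003712255703599338
1454 [ 0.5487 -0.0654  0.092 ] [ 0.566  -0.0131  0.1021] [ 0.5584 -0.0397  0.0989]
top strip [ 0.5568 -0.0401  0.1004]
```

View pics/w1.png

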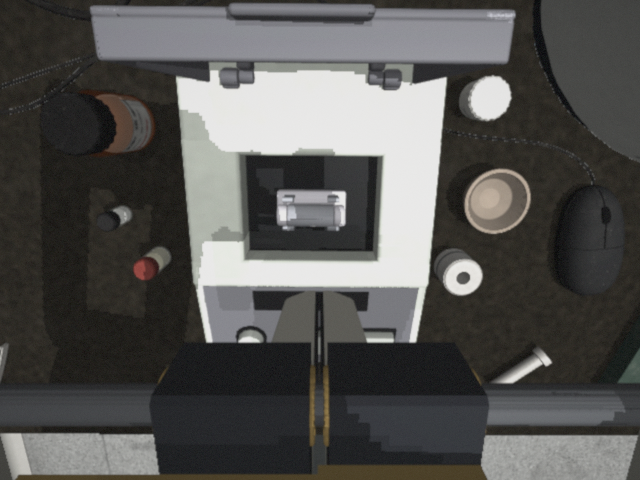

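The wrist view shows the capsule at (311,209) in the well and the hood behind it. The measured capsule centre is (0.556, -0.040) and its top is at about 0.101, which agrees with the data. I'll tilt 15° so the wrist camera stays clear of the hood.

arm_command:
  targets:
    - {"x": 0.006, "y": 0.02, "z": -0.04, "rx": 0, "ry": -0.05, "rz": 0, "claw": 255}
    - {"x": 0.006, "y": 0.02, "z": -0.08, "rx": 0, "ry": -0.1, "rz": 0, "claw": 255}
    - {"x": 0.006, "y": 0.02, "z": -0.13, "rx": 0, "ry": -0.131, "rz": 0, "claw": 255}
    - {"x": 0.006, "y": 0.02, "z": -0.18, "rx": 0, "ry": -0.131, "rz": 0, "claw": 255}
    - {"x": 0.006, "y": 0.02, "z": -0.23, "rx": 0, "ry": -0.131, "rz": 0, "claw": 255}
    - {"x": 0.006, "y": 0.02, "z": -0.236, "rx": 0, "ry": -0.131, "rz": 0, "claw": 255}
    - {"x": 0.006, "y": 0.02, "z": -0.236, "rx": 0, "ry": -0.131, "rz": 0, "claw": 255}
    - {"x": 0.006, "y": 0.02, "z": -0.236, "rx": 0, "ry": -0.131, "rz": 0, "claw": 255}
    - {"x": 0.006, "y": 0.02, "z": -0.236, "rx": 0, "ry": -0.131, "rz": 0, "claw": 255}

```text
t: 2.5
tool_pos: [0.552, -0.0395, 0.1375]
orientation: [3.113, -0.001, 0.416]
force: [0.7, 0.3, 0.5]
opening: 0.0004
gripper_force: 0.0
```

```bash
cat >> h.py <<'E'
def st(n=4):
    F=[]
    for i in range(n):
        if i: robot.read_camera('wrist')
        s=robot.read_state();F.append(s['force'])
    print('t',s['t'],'pos',s['tool_pos'].round(4),'rv',s['orientation'].round(3),'F',np.mean(F,0).round(2),'sd',np.std(F,0).round(2))
E
python3 -c "
from h import *
st()"
```

```text
t 2.65 pos [ 0.5515 -0.039   0.1366] rv [ 3.114 -0.     0.415] F [0.14 0.16 0.34] sd [0.37 0.19 0.31]
```

arm_command:
  targets:
    - {"x": -0.002, "y": 0, "z": -0.02, "rx": 0, "ry": 0, "rz": 0, "claw": 255}
    - {"x": -0.002, "y": 0, "z": -0.034, "rx": 0, "ry": 0, "rz": 0, "claw": 255}
    - {"x": -0.002, "y": 0, "z": -0.037, "rx": 0, "ry": 0, "rz": 0, "claw": 255}
    - {"x": -0.002, "y": 0, "z": -0.04, "rx": 0, "ry": 0, "rz": 0, "claw": 255}
    - {"x": -0.002, "y": 0, "z": -0.043, "rx": 0, "ry": 0, "rz": 0, "claw": 255}
    - {"x": -0.002, "y": 0, "z": -0.046, "rx": 0, "ry": 0, "rz": 0, "claw": 255}
    - {"x": -0.002, "y": 0, "z": -0.048, "rx": 0, "ry": 0, "rz": 0, "claw": 255}
    - {"x": -0.002, "y": 0, "z": -0.048, "rx": 0, "ry": 0, "rz": 0, "claw": 255}
    - {"x": -0.002, "y": 0, "z": -0.048, "rx": 0, "ry": 0, "rz": 0, "claw": 255}

```text
t: 3.4
tool_pos: [0.5494, -0.0387, 0.1108]
orientation: [3.115, -0.0, 0.411]
force: [-0.9, -0.5, 0.1]
opening: 0.0006
gripper_force: 0.2
```

```bash
python3 -c "
from h import *
st()"
```

```text
t 3.55 pos [ 0.5496 -0.0387  0.1109] rv [ 3.114 -0.     0.411] F [-0.18 -0.19  0.02] sd [0.48 0.26 0.42]
```

arm_command:
  targets:
    - {"x": 0, "y": 0, "z": -0.002, "rx": 0, "ry": 0, "rz": 0, "claw": 255}
    - {"x": 0, "y": 0, "z": -0.004, "rx": 0, "ry": 0, "rz": 0, "claw": 255}
    - {"x": 0, "y": 0, "z": -0.006, "rx": 0, "ry": 0, "rz": 0, "claw": 255}
    - {"x": 0, "y": 0, "z": -0.006, "rx": 0, "ry": 0, "rz": 0, "claw": 255}

```text
t: 3.88
tool_pos: [0.5495, -0.0387, 0.1077]
orientation: [3.114, -0.0, 0.411]
force: [0.9, 1.0, 1.3]
opening: 0.0003
gripper_force: 0.7
```

```bash
python3 -c "
from h import *
st()
c=save('side');f=load('side');cv2.imwrite('pics/s2.png',cv2.resize(f['p'][100:260,240:440,::-1],None,fx=4,fy=3.75,interpolation=2)[:600])"
```

```text
t 4.0333 pos [ 0.5495 -0.0387  0.1078] rv [ 3.115 -0.     0.411] F [0.57 0.06 1.36] sd [0.39 0.58 0.06]
```

View pics/s2.png

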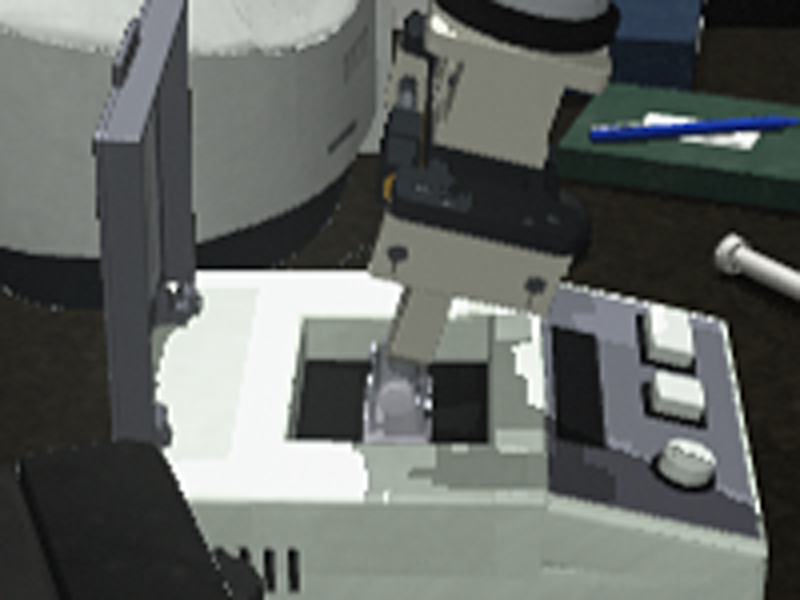

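The side crop shows the closed fingertip on the capsule top at about (410,350), and contact has begun. I'll keep pressing.

arm_command:
  targets:
    - {"x": 0, "y": 0, "z": -0.001, "rx": 0, "ry": 0, "rz": 0, "claw": 255}
    - {"x": 0, "y": 0, "z": -0.003, "rx": 0, "ry": 0, "rz": 0, "claw": 255}
    - {"x": 0, "y": 0, "z": -0.004, "rx": 0, "ry": 0, "rz": 0, "claw": 255}
    - {"x": 0, "y": 0, "z": -0.004, "rx": 0, "ry": 0, "rz": 0, "claw": 255}

```text
t: 4.42
tool_pos: [0.5494, -0.0387, 0.1057]
orientation: [3.115, -0.0, 0.411]
force: [1.0, -0.6, 2.4]
opening: 0.0005
gripper_force: 1.1
```

```bash
python3 -c "
from h import *
st()"
```

```text
t 4.5667 pos [ 0.5494 -0.0387  0.1058] rv [ 3.115 -0.     0.411] F [ 0.77 -0.36  2.32] sd [0.25 0.28 0.25]
```

arm_command:
  targets:
    - {"x": 0, "y": 0, "z": -0.001, "rx": 0, "ry": 0, "rz": 0, "claw": 255}
    - {"x": 0, "y": 0, "z": -0.003, "rx": 0, "ry": 0, "rz": 0, "claw": 255}
    - {"x": 0, "y": 0, "z": -0.004, "rx": 0, "ry": 0, "rz": 0, "claw": 255}
    - {"x": 0, "y": 0, "z": -0.004, "rx": 0, "ry": 0, "rz": 0, "claw": 255}

```text
t: 4.9
tool_pos: [0.5496, -0.0387, 0.1043]
orientation: [3.114, -0.0, 0.411]
force: [-4.4, 0.0, 9.8]
opening: 0.0006
gripper_force: 5.0
```

```bash
python3 -c "
from h import *
st()"
```

```text
t 5.05 pos [ 0.5496 -0.0387  0.1044] rv [ 3.114 -0.     0.411] F [-3.84 -0.24  9.61] sd [0.32 0.64 0.14]
```

The force rose sharply at TCP z = 0.104, where it should when the capsule is home. I'll retreat and check its height.

arm_command:
  targets:
    - {"x": 0, "y": 0, "z": 0.03, "rx": 0, "ry": 0, "rz": 0, "claw": 255}
    - {"x": 0, "y": 0, "z": 0.1, "rx": 0, "ry": 0, "rz": 0, "claw": 255}
    - {"x": 0, "y": 0, "z": 0.18, "rx": 0, "ry": 0, "rz": 0, "claw": 255}
    - {"x": -0.01, "y": 0, "z": 0.26, "rx": 0, "ry": 0.04, "rz": 0, "claw": 255}
    - {"x": -0.01, "y": 0, "z": 0.34, "rx": 0, "ry": 0.09, "rz": 0, "claw": 255}
    - {"x": -0.01, "y": 0, "z": 0.4, "rx": 0, "ry": 0.131, "rz": 0, "claw": 255}
    - {"x": -0.01, "y": 0, "z": 0.43, "rx": 0, "ry": 0.131, "rz": 0, "claw": 255}
    - {"x": -0.01, "y": 0, "z": 0.43, "rx": 0, "ry": 0.131, "rz": 0, "claw": 255}
    - {"x": -0.01, "y": 0, "z": 0.43, "rx": 0, "ry": 0.131, "rz": 0, "claw": 255}

```text
t: 5.8
tool_pos: [0.5446, -0.0386, 0.3181]
orientation: [-3.142, 0.0, -0.0]
force: [-1.1, -0.3, -0.5]
opening: 0.0003
gripper_force: 0.0
```

```bash
python3 - <<'E'
from h import *
st(2)
np.set_printoptions(precision=4,suppress=True)
save('wrist')
f=load('wrist');P=pts(f);ok=f['d']>0
m=ok&(P[...,2]>.080)&(P[...,2]<.12)&(abs(P[...,0]-.555)<.012)&(abs(P[...,1]+.04)<.03)
q=P[m];print(m.sum(),q.min(0),q.max(0),'z95',np.percentile(q[:,2],95),'deck',np.median(P[ok&(abs(P[...,2]-.085)<.006)&(abs(P[...,0]-.62)<.015)&(abs(P[...,1]+.04)<.04)][:,2]))
m=ok&(P[...,2]>.2)&(P[...,0]>.62)&(P[...,0]<.7);q=P[m];print('hood',m.sum(),q.min(0),q.max(0))
E
```

```text
t 5.85 pos [ 0.5437 -0.0385  0.3168] rv [-3.141e+00  0.000e+00  3.000e-03] F [-0.99 -0.17 -0.29] sd [0.11 0.17 0.23]
1098 [ 0.543  -0.0652  0.0809] [ 0.5664 -0.0138  0.0953] z95 0.09423715029008306 deck 0.08588240056498858
hood 11371 [ 0.6481 -0.1164  0.2   ] [0.667  0.0359 0.252 ]
```

The capsule is home, with its top at 0.093 after correcting against the deck. Next I'll go behind the hood.

arm_command:
  targets:
    - {"x": 0.06, "y": 0, "z": 0, "rx": 0, "ry": 0, "rz": 0, "claw": 255}
    - {"x": 0.12, "y": 0, "z": 0, "rx": 0, "ry": 0, "rz": 0, "claw": 255}
    - {"x": 0.18, "y": 0, "z": 0, "rx": 0, "ry": 0, "rz": 0, "claw": 255}
    - {"x": 0.25, "y": 0, "z": 0, "rx": 0, "ry": 0, "rz": 0, "claw": 255}
    - {"x": 0.31, "y": 0, "z": 0, "rx": 0, "ry": 0, "rz": 0, "claw": 255}
    - {"x": 0.31, "y": 0, "z": 0, "rx": 0, "ry": 0, "rz": 0, "claw": 255}
    - {"x": 0.31, "y": 0, "z": -0.06, "rx": 0, "ry": 0, "rz": 0, "claw": 255}
    - {"x": 0.31, "y": 0, "z": -0.12, "rx": 0, "ry": 0, "rz": 0, "claw": 255}
    - {"x": 0.31, "y": 0, "z": -0.166, "rx": 0, "ry": 0, "rz": 0, "claw": 255}
    - {"x": 0.31, "y": 0, "z": -0.166, "rx": 0, "ry": 0, "rz": 0, "claw": 255}

```text
t: 6.73
tool_pos: [0.6947, -0.0382, 0.2266]
orientation: [-3.14, 0.0, 0.02]
force: [-0.1, 0.9, -1.9]
opening: 0.0007
gripper_force: 0.0
```

```bash
python3 - <<'E'
from h import *
st(3)
h=np.array([.653,.09])
for th in np.arange(95,-6,-10):
    a=np.radians(th);r=.133
    p=h+r*np.array([-np.cos(a),np.sin(a)])+.015*np.array([np.sin(a),np.cos(a)])
    print(th,(p+[.0075,.014]).round(3))
E
```

```text
t 6.8333 pos [ 0.6974 -0.0385  0.2338] rv [-3.141e+00  1.000e-03  6.000e-03] F [-0.31  0.15 -0.58] sd [0.29 0.54 0.97]
95 [0.687 0.235]
85 [0.664 0.238]
75 [0.641 0.236]
65 [0.618 0.231]
55 [0.597 0.222]
45 [0.577 0.209]
35 [0.56  0.193]
25 [0.546 0.174]
15 [0.536 0.153]
5 [0.529 0.131]
-5 [0.527 0.107]
```

arm_command:
  targets:
    - {"x": -0.018, "y": 0, "z": 0, "rx": 0, "ry": 0, "rz": 0, "claw": 255}
    - {"x": -0.03, "y": 0, "z": 0, "rx": 0, "ry": 0, "rz": 0, "claw": 255}
    - {"x": -0.04, "y": 0, "z": 0, "rx": 0, "ry": 0, "rz": 0, "claw": 255}
    - {"x": -0.048, "y": 0, "z": 0.002, "rx": 0, "ry": 0, "rz": 0, "claw": 255}
    - {"x": -0.056, "y": 0, "z": 0.003, "rx": 0, "ry": 0, "rz": 0, "claw": 255}
    - {"x": -0.066, "y": 0, "z": 0.004, "rx": 0, "ry": 0, "rz": 0, "claw": 255}
    - {"x": -0.078, "y": 0, "z": 0.003, "rx": 0, "ry": 0, "rz": 0, "claw": 255}
    - {"x": -0.09, "y": 0, "z": 0.002, "rx": 0, "ry": 0, "rz": 0, "claw": 255}
    - {"x": -0.103, "y": 0, "z": 0.001, "rx": 0, "ry": 0, "rz": 0, "claw": 255}
    - {"x": -0.116, "y": 0, "z": 0, "rx": 0, "ry": 0, "rz": 0, "claw": 255}

```text
t: 7.67
tool_pos: [0.6405, -0.0386, 0.2354]
orientation: [-3.142, 0.0, 0.0]
force: [0.7, 0.1, -0.3]
opening: 0.0005
gripper_force: 0.4
```

```bash
python3 - <<'E'
from h import *
st(2)
np.set_printoptions(precision=4,suppress=True)
save('side');f=load('side');cv2.imwrite('pics/s3.png',cv2.resize(f['p'][60:260,220:440,::-1],None,fx=3,fy=3))
E
```

```text
t 7.7167 pos [ 0.6397 -0.0386  0.2353] rv [-3.142e+00  0.000e+00  2.000e-03] F [ 1.24 -0.02 -0.46] sd [0.58 0.11 0.2 ]
```

View pics/s3.png

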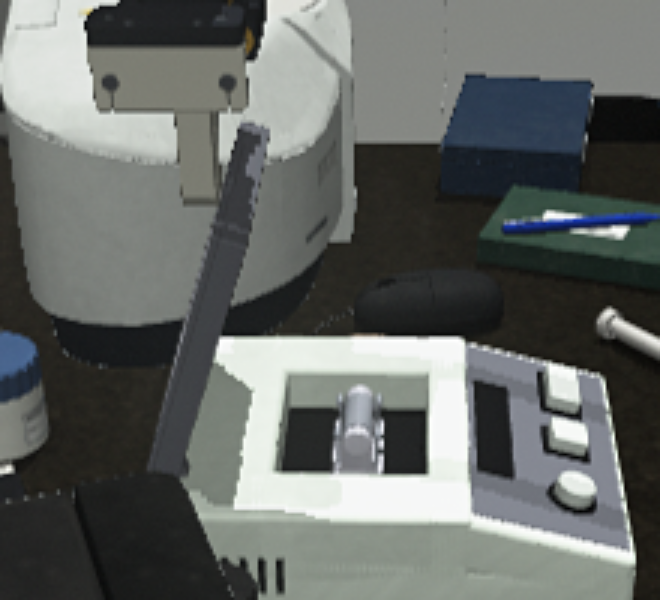

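The side crop shows the hood at roughly 75° and following the fingertip, which is at (200,200), with the capsule seated in the well. I'll continue along the arc.

arm_command:
  targets:
    - {"x": -0.022, "y": 0, "z": -0.004, "rx": 0, "ry": 0, "rz": 0, "claw": 255}
    - {"x": -0.046, "y": 0, "z": -0.01, "rx": 0, "ry": 0, "rz": 0, "claw": 255}
    - {"x": -0.068, "y": 0, "z": -0.018, "rx": 0, "ry": 0, "rz": 0, "claw": 255}
    - {"x": -0.088, "y": 0, "z": -0.028, "rx": 0, "ry": 0, "rz": 0, "claw": 255}
    - {"x": -0.108, "y": 0, "z": -0.04, "rx": 0, "ry": 0, "rz": 0, "claw": 255}
    - {"x": -0.128, "y": 0, "z": -0.054, "rx": 0, "ry": 0, "rz": 0, "claw": 255}
    - {"x": -0.146, "y": 0, "z": -0.07, "rx": 0, "ry": 0, "rz": 0, "claw": 255}
    - {"x": -0.162, "y": 0, "z": -0.086, "rx": 0, "ry": 0, "rz": 0, "claw": 255}
    - {"x": -0.176, "y": 0, "z": -0.104, "rx": 0, "ry": 0, "rz": 0, "claw": 255}
    - {"x": -0.19, "y": 0, "z": -0.124, "rx": 0, "ry": 0, "rz": 0, "claw": 255}

```text
t: 8.6
tool_pos: [0.546, -0.0387, 0.1735]
orientation: [3.142, -0.0, 0.001]
force: [-0.5, -0.3, 1.1]
opening: 0.0004
gripper_force: 0.2
```

```bash
python3 - <<'E'
from h import *
st(2)
E
```

```text
t 8.65 pos [ 0.5439 -0.0384  0.1708] rv [-3.141  0.     0.006] F [-0.02 -0.76 -0.35] sd [0.53 0.43 1.49]
```

arm_command:
  targets:
    - {"x": -0.01, "y": 0, "z": -0.02, "rx": 0, "ry": 0, "rz": 0, "claw": 255}
    - {"x": -0.02, "y": 0, "z": -0.042, "rx": 0, "ry": 0, "rz": 0, "claw": 255}
    - {"x": -0.028, "y": 0, "z": -0.064, "rx": 0, "ry": 0, "rz": 0, "claw": 255}
    - {"x": -0.032, "y": 0, "z": -0.08, "rx": 0, "ry": 0, "rz": 0, "claw": 255}
    - {"x": -0.034, "y": 0, "z": -0.09, "rx": 0, "ry": 0, "rz": 0, "claw": 255}
    - {"x": -0.036, "y": 0, "z": -0.098, "rx": 0, "ry": 0, "rz": 0, "claw": 255}
    - {"x": -0.036, "y": 0, "z": -0.104, "rx": 0, "ry": 0, "rz": 0, "claw": 255}
    - {"x": -0.036, "y": 0, "z": -0.107, "rx": 0, "ry": 0, "rz": 0, "claw": 255}
    - {"x": -0.036, "y": 0, "z": -0.107, "rx": 0, "ry": 0, "rz": 0, "claw": 255}

```text
t: 9.4
tool_pos: [0.5285, -0.0387, 0.1201]
orientation: [3.142, -0.0, 0.0]
force: [0.3, -0.3, -0.8]
opening: 0.0005
gripper_force: 0.0
```

```bash
python3 - <<'E'
from h import *
st(4)
E
```

```text
t 9.55 pos [ 0.5287 -0.0387  0.1206] rv [ 3.141e+00 -0.000e+00  1.000e-03] F [ 0.04 -0.05 -0.41] sd [0.44 0.26 0.46]
```

arm_command:
  targets:
    - {"x": 0, "y": 0, "z": -0.002, "rx": 0, "ry": 0, "rz": 0, "claw": 255}
    - {"x": 0, "y": 0, "z": -0.004, "rx": 0, "ry": 0, "rz": 0, "claw": 255}
    - {"x": 0, "y": 0, "z": -0.004, "rx": 0, "ry": 0, "rz": 0, "claw": 255}

```text
t: 9.8
tool_pos: [0.5287, -0.0387, 0.1186]
orientation: [3.141, -0.0, 0.002]
force: [-0.5, -0.2, 3.7]
opening: 0.0004
gripper_force: 1.8
```

```bash
python3 - <<'E'
from h import *
st(3)
E
```

```text
t 9.9 pos [ 0.5287 -0.0387  0.1187] rv [ 3.141e+00 -0.000e+00  2.000e-03] F [-0.08  0.08  3.78] sd [0.49 0.24 0.27]
```

arm_command:
  targets:
    - {"x": 0, "y": 0, "z": -0.002, "rx": 0, "ry": 0, "rz": 0, "claw": 255}
    - {"x": 0, "y": 0, "z": -0.002, "rx": 0, "ry": 0, "rz": 0, "claw": 255}
    - {"x": 0, "y": 0, "z": -0.002, "rx": 0, "ry": 0, "rz": 0, "claw": 255}

```text
t: 10.15
tool_pos: [0.5287, -0.0387, 0.118]
orientation: [3.141, -0.0, 0.002]
force: [-1.1, -0.1, 6.8]
opening: 0.0006
gripper_force: 3.6
```

```bash
python3 - <<'E'
from h import *
st(3)
E
```

```text
t 10.25 pos [ 0.5288 -0.0387  0.118 ] rv [ 3.141e+00 -0.000e+00  2.000e-03] F [-1.34  0.14  6.96] sd [0.4  0.17 0.14]
```

The force rises stiffly at the shut height, so the hood is down. I'll lift, then look at the hood and keys.

arm_command:
  targets:
    - {"x": 0, "y": 0, "z": 0.02, "rx": 0, "ry": 0, "rz": 0, "claw": 255}
    - {"x": 0, "y": 0, "z": 0.08, "rx": 0, "ry": 0, "rz": 0, "claw": 255}
    - {"x": -0.04, "y": 0, "z": 0.14, "rx": 0, "ry": 0, "rz": 0, "claw": 255}
    - {"x": -0.1, "y": 0, "z": 0.2, "rx": 0, "ry": 0, "rz": 0, "claw": 255}
    - {"x": -0.16, "y": 0, "z": 0.24, "rx": 0, "ry": 0, "rz": 0, "claw": 255}
    - {"x": -0.22, "y": 0, "z": 0.26, "rx": 0, "ry": 0, "rz": 0, "claw": 255}
    - {"x": -0.28, "y": 0, "z": 0.26, "rx": 0, "ry": 0, "rz": 0, "claw": 255}
    - {"x": -0.3, "y": 0, "z": 0.26, "rx": 0, "ry": 0, "rz": 0, "claw": 255}
    - {"x": -0.3, "y": 0, "z": 0.26, "rx": 0, "ry": 0, "rz": 0, "claw": 255}
    - {"x": -0.3, "y": 0, "z": 0.26, "rx": 0, "ry": 0, "rz": 0, "claw": 255}

```text
t: 11.08
tool_pos: [0.3784, -0.0387, 0.2476]
orientation: [3.141, -0.001, 0.003]
force: [-0.2, -0.3, 0.3]
opening: 0.0005
gripper_force: 0.0
```

```bash
python3 - <<'E'
from h import *
np.set_printoptions(precision=4,suppress=True)
st(2)
save('wrist');f=load('wrist');P=pts(f);ok=f['d']>0;cv2.imwrite('pics/w4.png',f['p'][...,::-1])
h=P[ok&(P[...,2]>.095)&(P[...,2]<.14)&(P[...,0]>.51)&(P[...,0]<.68)&(abs(P[...,1]+.04)<.072)]
c=np.polyfit(h[:,0],h[:,2],1);print('hood',len(h),h.min(0),h.max(0),'slope',c[0],'z@.52',np.polyval(c,.52))
m=(f['p'].min(-1)>190)&ok&(P[...,2]>.07)&(P[...,2]<.088)&(abs(P[...,0]-.432)<.03)&(abs(P[...,1]+.04)<.085)
n,l,s,c=cv2.connectedComponentsWithStats(m.astype(np.uint8))
for i in range(1,n):
    if s[i,4]>150:q=P[l==i];print(c[i],s[i,4],q.mean(0),q.min(0),q.max(0))
E
```

```text
t 11.1333 pos [ 0.3787 -0.0387  0.2474] rv [ 3.141 -0.001  0.001] F [-0.15 -0.41 -0.09] sd [0.08 0.11 0.35]
hood 9454 [ 0.51  -0.112  0.103] [0.5354 0.032  0.1085] slope -0.002824369671804216 z@.52 0.10583922413113801
[249.5088 149.886 ] 228 [0.4392 0.0145 0.0818] [0.4329 0.0053 0.0783] [0.4443 0.0252 0.0842]
[320.6436 147.4158] 202 [ 0.4411 -0.0401  0.0822] [ 0.4368 -0.0497  0.0793] [ 0.4436 -0.0289  0.0844]
[390.1562 157.7236] 1223 [ 0.4331 -0.094   0.0805] [ 0.4233 -0.115   0.0742] [ 0.4421 -0.0744  0.0842]
```

View pics/w4.png

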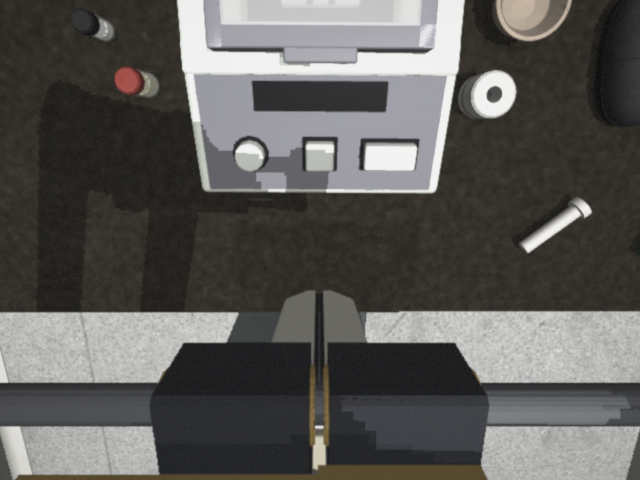

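The wrist view shows the hood level (z about 0.105) and the keys at (250,155), (320,155) and (390,157). Both views agree on the row at x of about 0.4325 with tops at z of about 0.080: time key y = 0.015, start key y = -0.094. I'll hover over the time key with a 15° tilt.

arm_command:
  targets:
    - {"x": 0.03, "y": 0.03, "z": -0.04, "rx": 0, "ry": -0.05, "rz": 0, "claw": 255}
    - {"x": 0.06, "y": 0.07, "z": -0.1, "rx": 0, "ry": -0.1, "rz": 0, "claw": 255}
    - {"x": 0.09, "y": 0.108, "z": -0.15, "rx": 0, "ry": -0.131, "rz": 0, "claw": 255}
    - {"x": 0.09, "y": 0.108, "z": -0.21, "rx": 0, "ry": -0.131, "rz": 0, "claw": 255}
    - {"x": 0.09, "y": 0.108, "z": -0.26, "rx": 0, "ry": -0.131, "rz": 0, "claw": 255}
    - {"x": 0.09, "y": 0.108, "z": -0.27, "rx": 0, "ry": -0.131, "rz": 0, "claw": 255}
    - {"x": 0.09, "y": 0.108, "z": -0.27, "rx": 0, "ry": -0.131, "rz": 0, "claw": 255}
    - {"x": 0.09, "y": 0.108, "z": -0.27, "rx": 0, "ry": -0.131, "rz": 0, "claw": 255}

```text
t: 11.85
tool_pos: [0.4239, 0.0153, 0.1131]
orientation: [-3.115, 0.0, -0.41]
force: [0.4, -0.8, -0.4]
opening: 0.0007
gripper_force: 0.0
```

```bash
python3 - <<'E'
from h import *
st(4)
E
```

```text
t 12.0 pos [0.4248 0.015  0.1144] rv [ 3.114e+00 -1.000e-03  4.150e-01] F [ 0.18 -0.05  0.11] sd [0.63 0.49 0.83]
```

arm_command:
  targets:
    - {"x": 0.004, "y": 0, "z": -0.015, "rx": 0, "ry": 0, "rz": 0, "claw": 255}
    - {"x": 0.007, "y": 0, "z": -0.026, "rx": 0, "ry": 0, "rz": 0, "claw": 255}
    - {"x": 0.009, "y": 0, "z": -0.034, "rx": 0, "ry": 0, "rz": 0, "claw": 255}
    - {"x": 0.01, "y": 0, "z": -0.038, "rx": 0, "ry": 0, "rz": 0, "claw": 255}
    - {"x": 0.011, "y": 0, "z": -0.041, "rx": 0, "ry": 0, "rz": 0, "claw": 255}
    - {"x": 0.011, "y": 0, "z": -0.041, "rx": 0, "ry": 0, "rz": 0, "claw": 255}

```text
t: 12.5
tool_pos: [0.4284, 0.0153, 0.0911]
orientation: [-3.115, 0.0, -0.408]
force: [-2.5, -0.2, 2.3]
opening: 0.0004
gripper_force: 1.3
```

```bash
python3 - <<'E'
from h import *
st(3)
E
```

```text
t 12.6 pos [0.4286 0.0154 0.0915] rv [-3.115  0.    -0.409] F [-2.75 -0.29  1.89] sd [0.22 0.21 0.31]
```

arm_command:
  targets:
    - {"x": 0.0005, "y": 0, "z": -0.002, "rx": 0, "ry": 0, "rz": 0, "claw": 255}
    - {"x": 0.001, "y": 0, "z": -0.004, "rx": 0, "ry": 0, "rz": 0, "claw": 255}
    - {"x": 0.001, "y": 0, "z": -0.004, "rx": 0, "ry": 0, "rz": 0, "claw": 255}

```text
t: 12.85
tool_pos: [0.4294, 0.0153, 0.0897]
orientation: [-3.115, 0.0, -0.411]
force: [-2.2, -0.6, 2.8]
opening: 0.0005
gripper_force: 1.7
```

```bash
python3 - <<'E'
from h import *
st(3)
E
```

```text
t 12.95 pos [0.4293 0.0153 0.0897] rv [-3.115  0.    -0.411] F [-2.41 -0.45  2.96] sd [0.19 0.33 0.34]
```

arm_command:
  targets:
    - {"x": 0.0003, "y": 0, "z": -0.002, "rx": 0, "ry": 0, "rz": 0, "claw": 255}
    - {"x": 0.0005, "y": 0, "z": -0.004, "rx": 0, "ry": 0, "rz": 0, "claw": 255}
    - {"x": 0.0005, "y": 0, "z": -0.004, "rx": 0, "ry": 0, "rz": 0, "claw": 255}

```text
t: 13.2
tool_pos: [0.4298, 0.0154, 0.0878]
orientation: [-3.114, 0.0, -0.411]
force: [-2.0, 0.0, 4.2]
opening: 0.0003
gripper_force: 2.3
```

```bash
python3 - <<'E'
from h import *
st(3)
E
```

```text
t 13.3 pos [0.4298 0.0153 0.0879] rv [-3.115  0.    -0.411] F [-2.01  0.42  3.81] sd [0.18 0.27 0.53]
```

arm_command:
  targets:
    - {"x": 0.0003, "y": 0, "z": -0.0015, "rx": 0, "ry": 0, "rz": 0, "claw": 255}
    - {"x": 0.0005, "y": 0, "z": -0.003, "rx": 0, "ry": 0, "rz": 0, "claw": 255}
    - {"x": 0.0005, "y": 0, "z": -0.003, "rx": 0, "ry": 0, "rz": 0, "claw": 255}

```text
t: 13.55
tool_pos: [0.43, 0.0153, 0.0866]
orientation: [-3.115, 0.0, -0.411]
force: [-5.9, -0.8, 10.1]
opening: 0.0002
gripper_force: 5.6
```

```bash
python3 - <<'E'
from h import *
st(3)
E
```

```text
t 13.65 pos [0.4299 0.0153 0.0866] rv [ 3.115 -0.     0.411] F [-6.1  -0.71  9.38] sd [0.21 0.41 0.51]
```

The time key bottomed, so it has been tapped. I'll retreat and go over to the start key, staying high over the stop key.

arm_command:
  targets:
    - {"x": -0.004, "y": 0, "z": 0.015, "rx": 0, "ry": 0, "rz": 0, "claw": 255}
    - {"x": -0.013, "y": 0, "z": 0.06, "rx": 0, "ry": 0, "rz": 0, "claw": 255}
    - {"x": -0.013, "y": 0, "z": 0.12, "rx": 0, "ry": 0, "rz": 0, "claw": 255}
    - {"x": -0.013, "y": -0.06, "z": 0.13, "rx": 0, "ry": 0, "rz": 0, "claw": 255}
    - {"x": -0.013, "y": -0.13, "z": 0.13, "rx": 0, "ry": 0, "rz": 0, "claw": 255}
    - {"x": -0.013, "y": -0.19, "z": 0.13, "rx": 0, "ry": 0, "rz": 0, "claw": 255}
    - {"x": -0.013, "y": -0.2186, "z": 0.13, "rx": 0, "ry": 0, "rz": 0, "claw": 255}
    - {"x": -0.013, "y": -0.2186, "z": 0.09, "rx": 0, "ry": 0, "rz": 0, "claw": 255}
    - {"x": -0.013, "y": -0.2186, "z": 0.055, "rx": 0, "ry": 0, "rz": 0, "claw": 255}
    - {"x": -0.013, "y": -0.2186, "z": 0.055, "rx": 0, "ry": 0, "rz": 0, "claw": 255}

```text
t: 14.48
tool_pos: [0.4209, -0.0935, 0.1099]
orientation: [-3.114, 0.003, -0.402]
force: [-0.9, 0.7, -1.0]
opening: 0.0007
gripper_force: 0.0
```

```bash
python3 - <<'E'
from h import *
st(4)
E
```

```text
t 14.6333 pos [ 0.4234 -0.0939  0.1142] rv [-3.115  0.    -0.41 ] F [-0.3   0.29 -0.22] sd [0.38 0.27 0.66]
```

arm_command:
  targets:
    - {"x": 0.004, "y": 0, "z": -0.015, "rx": 0, "ry": 0, "rz": 0, "claw": 255}
    - {"x": 0.007, "y": 0, "z": -0.026, "rx": 0, "ry": 0, "rz": 0, "claw": 255}
    - {"x": 0.009, "y": 0, "z": -0.034, "rx": 0, "ry": 0, "rz": 0, "claw": 255}
    - {"x": 0.01, "y": 0, "z": -0.038, "rx": 0, "ry": 0, "rz": 0, "claw": 255}
    - {"x": 0.011, "y": 0, "z": -0.042, "rx": 0, "ry": 0, "rz": 0, "claw": 255}
    - {"x": 0.012, "y": 0, "z": -0.046, "rx": 0, "ry": 0, "rz": 0, "claw": 255}
    - {"x": 0.0125, "y": 0, "z": -0.049, "rx": 0, "ry": 0, "rz": 0, "claw": 255}
    - {"x": 0.0125, "y": 0, "z": -0.049, "rx": 0, "ry": 0, "rz": 0, "claw": 255}

```text
t: 15.3
tool_pos: [0.4295, -0.0937, 0.089]
orientation: [-3.114, 0.0, -0.41]
force: [-1.8, 2.0, 4.1]
opening: 0.0005
gripper_force: 2.0
```

```bash
python3 - <<'E'
from h import *
st(3)
E
```

```text
t 15.4 pos [ 0.4295 -0.0939  0.0893] rv [-3.114  0.    -0.41 ] F [-2.4   2.07  3.35] sd [0.44 0.08 0.54]
```

arm_command:
  targets:
    - {"x": 0.0003, "y": 0, "z": -0.0015, "rx": 0, "ry": 0, "rz": 0, "claw": 255}
    - {"x": 0.0005, "y": 0, "z": -0.002, "rx": 0, "ry": 0, "rz": 0, "claw": 255}
    - {"x": 0.0005, "y": 0, "z": -0.002, "rx": 0, "ry": 0, "rz": 0, "claw": 255}

```text
t: 15.65
tool_pos: [0.4299, -0.094, 0.0883]
orientation: [3.115, -0.0, 0.411]
force: [-2.5, 1.2, 3.4]
opening: 0.0007
gripper_force: 2.2
```

```bash
python3 - <<'E'
from h import *
st(3)
E
```

```text
t 15.75 pos [ 0.4299 -0.094   0.0883] rv [ 3.115 -0.     0.411] F [-2.59  2.01  3.84] sd [0.08 0.74 0.32]
```

arm_command:
  targets:
    - {"x": 0.0003, "y": 0, "z": -0.0015, "rx": 0, "ry": 0, "rz": 0, "claw": 255}
    - {"x": 0.0005, "y": 0, "z": -0.002, "rx": 0, "ry": 0, "rz": 0, "claw": 255}
    - {"x": 0.0005, "y": 0, "z": -0.002, "rx": 0, "ry": 0, "rz": 0, "claw": 255}

```text
t: 16.0
tool_pos: [0.4301, -0.094, 0.0873]
orientation: [3.115, -0.0, 0.41]
force: [-5.9, 2.2, 6.7]
opening: 0.0004
gripper_force: 4.0
```

```bash
python3 - <<'E'
from h import *
st(3)
E
```

```text
t 16.1 pos [ 0.4301 -0.094   0.0874] rv [ 3.115 -0.     0.41 ] F [-5.71  2.64  6.36] sd [0.16 0.29 0.22]
```

The start key bottomed too. I'll retreat clear and check everything.

arm_command:
  targets:
    - {"x": -0.004, "y": 0, "z": 0.015, "rx": 0, "ry": 0, "rz": 0, "claw": 255}
    - {"x": -0.016, "y": 0, "z": 0.06, "rx": 0, "ry": 0, "rz": 0, "claw": 255}
    - {"x": -0.03, "y": 0, "z": 0.12, "rx": 0, "ry": 0, "rz": 0, "claw": 255}
    - {"x": -0.05, "y": 0, "z": 0.2, "rx": 0, "ry": 0.03, "rz": 0, "claw": 255}
    - {"x": -0.07, "y": -0.05, "z": 0.27, "rx": 0, "ry": 0.08, "rz": 0, "claw": 255}
    - {"x": -0.09, "y": -0.11, "z": 0.32, "rx": 0, "ry": 0.13, "rz": 0, "claw": 255}
    - {"x": -0.11, "y": -0.17, "z": 0.34, "rx": 0, "ry": 0.13, "rz": 0, "claw": 255}
    - {"x": -0.11, "y": -0.23, "z": 0.34, "rx": 0, "ry": 0.13, "rz": 0, "claw": 255}
    - {"x": -0.11, "y": -0.29, "z": 0.34, "rx": 0, "ry": 0.13, "rz": 0, "claw": 255}
    - {"x": -0.11, "y": -0.29, "z": 0.34, "rx": 0, "ry": 0.13, "rz": 0, "claw": 255}

```text
t: 16.93
tool_pos: [0.3745, -0.2434, 0.2574]
orientation: [3.139, -0.006, 0.003]
force: [-0.1, 0.2, -0.2]
opening: 0.0005
gripper_force: 0.0
```

```bash
python3 - <<'E'
from h import *
st(3)
save('side');f=load('side');cv2.imwrite('pics/s5.png',f['p'][...,::-1])
P=pts(f);ok=f['d']>0
h=P[ok&(P[...,2]>.095)&(P[...,2]<.14)&(P[...,0]>.51)&(P[...,0]<.66)&(abs(P[...,1]+.04)<.07)]
print(len(h),np.polyfit(h[:,0],h[:,2],1),np.median(h[:,2]))
E
```

```text
t 17.0333 pos [ 0.3746 -0.2398  0.257 ] rv [-3.141e+00  4.000e-03 -2.000e-03] F [ 0.04  0.18 -0.26] sd [0.14 0.06 0.31]
3538 [-0.00177644  0.10651369] 0.10550832184604905
```

View pics/s5.png

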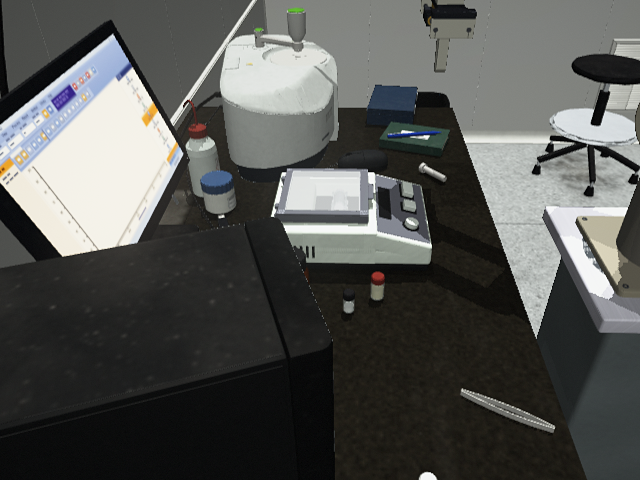

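The side view shows the hood lying level and shut at about (320,195), the keys back up, the vials in place and the arm clear.

```bash
python3 -c "
from plant import robot
print(robot.close_job())"
```

```text
the job is handed in; nothing more can be done
None
```

The job is handed in at about 17 s: the capsule was pressed home, the hood shut, then the time key and last the start key tapped; no contact was made with the stop key or the items beside the mill, and peak force was about 11 N.

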